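# Find the hidden thumb notch and open the photometer's sample lid

### The job

Open the sample compartment of the bench photometer: feel along the black edge strip in front of its grey lid with a fingertip until the tip drops into the hidden thumb notch, then press down inside the notch until the catch lets go. Take the hand away and let the lid rise by itself until it stands fully open. Do not push or pry the lid, pick nothing up, and leave the glassware, vial, box, tray and handset where they are.

Things in the scene. Friction and masses are not known exactly. Their poses are not given: they have to be found in the camera images.
- photometer: white bench photometer, fixed to the table, 424 mm wide (its y), 356 mm deep (its x from -170 to +186), decks 154 mm high; origin on the table under its middle, its -x side is the front and faces the robot. A grey lid lies in a bay 194 mm wide (y from -97 to +97) between the two side decks
- edge_mid (a point): middle of the top of the black edge strip, the front rim of the lid's bay, with the photometer's axes. The strip runs along y from -97 to +97 mm from here and is 40 mm wide (x -20 at the front to +20). Its top is level, 150 mm above the table, 4 mm below the decks at its ends. The lid's front rim, 23 mm behind this point, is level with it
- release_key (a joint): the black key, the floor of the one thumb notch in the strip: how far it is pressed, m; 0 up, 0.006 fully down; 3 N starts it, 6 N holds it down, it springs back. Notch: black in black, 46 mm wide along y, open to top and front, x -20 to +17 mm from edge_mid, key 10 mm below the strip's top. Its place is not reported: centre anywhere within 50 mm of edge_mid along y
- vial: small capped glass vial standing on the photometer's right deck, 23 mm across, 42 mm high, loose; origin at its foot
- cuvette_box: clear plastic box on the photometer's left deck, 60 x 45 x 30 mm, loose; origin under its middle
- dish_a: glass dish on the table, 90 mm across, 14 mm high, loose; origin under its middle
- dish_b: another such glass dish
- beaker: glass beaker on the table, 68 mm across, 90 mm high, loose; origin under its middle
- tray: white plastic tray with pens, 200 x 280 x 50 mm, on the table, loose; origin under its middle
- handset: black cordless handset lying on the table, 150 x 52 x 20 mm, loose; origin under its middle
- lid: grey lid, 190 x 189 x 7 mm, hinged along its rear rim; origin on the hinge line, the panel lies to its own -x. Level when shut; its tilt is the opening angle, 1.2 rad fully open. The catch lets go once the key is about 4 mm down; a weak damped spring (under 3 N at the front rim) then raises the lid fully within about 3 s if nothing is in its way

How it is judged:
By the outcome, as a careful person would: the job done as asked, in the order asked, and still so for the second after the job is handed in, with the robot touching nothing.
It also fails if it takes over 58 s, if anything falls off the work surface, if the arm or the gripper's body presses on something with over 40 N, if the wrist force passes 120 N, or if a joint passes its speed limit or range.

### The arm

A 6-joint arm with a two-finger parallel gripper is mounted at the origin on the work surface. World frame = base frame: x ahead of the robot, y to its left, z up, the work surface at z = 0. Lengths are in mm, angles in rad, forces in N, time in s.
With the tool pointing down it reaches from about 250 to 800 mm from the base axis. Payload 8.5 kg.
Tool frame: the origin (TCP) lies between the finger pads; the fingertips stand 8 mm ahead of it and the grasp point (between the pads) lies 11 mm behind it (env.tip_extent is the distance from the TCP to the fingertips, in mm); z points along the fingers, y is the direction in which the jaws open and shut (so a half turn about z gives the same grasp; the last joint's range is limited). The gripper opens to 85 mm and grips with 20 to 120 N. Pads are 22 mm wide; open, the fingers measure 114 mm over their backs; the gripper's body (76 mm by 85 mm) begins 54 mm behind the grasp point. The pads swing forward as they close: fully open they stand 13 mm farther back than shut.
Start: joints at [1.342, 0.238, -0.013, 1.319, 0, 1.571], TCP at [119.063, 511.276, 239.276] pointing down, gripper open.
Joint ranges: [-2.66, 2.66], [-1.03, 1.9], [-1.14, 1.46], [-1.82, 2.27], [-1.45, 1.34], [-3.14, 3.14]. Speed limits (rad/s): [2.22, 2.22, 2.79, 3.14, 3.14, 3.14].

### API

Orientations are given as a unit quaternion [x, y, z, w].
In Python, from cell import env gives the robot as it stands. The module is installed in compiled form; this text tells all that it offers.
- The arm moves only by the shell command python3 -m creep 'ROWS' [FORCE]. ROWS is JSON, a list of rows, each an object with "fingers": the finger opening in m, from 0 to 0.0854; "offset": the shift along the tool's x, y, z in m, a list of three; "turn": the turn about the tool's z in degrees. In form: [{"fingers": fingers, "offset": [tx, ty, tz], "turn": turn}, ...]. A call has 1 to 5 rows; each row shifts and turns the pose as measured when the row begins, along the tool's axes as they then stand; what a row does not reach is not made up. A row lasts 1/10 s, in which the tool goes at most 50 mm and 8.59 degrees, less where a joint would pass 70% of its speed; a pose out of reach is approached as far as the arm can. A call with a gripper value outside its range is refused whole. The fingers move at their own pace and stop on an object; FORCE is the grip in N (left out, the last holds). Time passes only in rows, so rows that do not move let the fingers close. It gives the time, the measured TCP pose, the force and the opening at its end, in the units of the state.
- env.read_state(): the state, without advancing time (a new reading comes with each control period).
- env.snapshot(name): name is "side" or "top"; returns a dict with "frame" (384x512x3 uint8, red, green, blue), "mtx" (3x3 intrinsics, pixels), "D" ([k1, k2, p1, p2, k3] as OpenCV has them; the pictures are not rectified), "xyz" and "attitude" of the camera in the world. Camera axes: x right, y up, looking along -z (the intrinsics and any distortion apply to the point x, -y, -z); pixel columns grow to the right and rows downward; lengths in mm; the calibration is good to about 2 mm. A picture is of the moment at which its call begins. There is no depth.
- env.finish_job(): hands the job in, once; it reports no verdict.
The state is a dict: "t": time; "joint_pos": joint angles; "dq": joint speeds; "joint_efforts": joint torques, N m; "eef_pos": TCP position; "eef_rot": TCP orientation; "wrist_force": force on the tool from outside, world axes, zero at the start; "torque": the same for the moment, N m; "width": finger opening in mm.
Only numpy, scipy, OpenCV 4.12 (cv2) and the standard library are available. Lean on these libraries where they do the work, as an engineer would, in place of code of your own. Each camera call takes 0.05 s, during which the arm holds its last target.

## Working session

There is one attempt and no reset: what is moved stays moved. The work goes in short steps, Python scripts to look and compute and a shell command to move; the robot and the scene stay as the last step left them, time stands still between calls to the robot, and variables do not carry over. Pictures are saved under pics/ and viewed, and the job is handed in when it is done.

```bash
mkdir -p pics; ls; python3 - <<'E'
from cell import env
import cv2
print(env.read_state(), env.tip_extent)
for n in("side","top"):
    s=env.snapshot(n); cv2.imwrite(f"pics/{n}0.png",cv2.cvtColor(s["frame"],cv2.COLOR_RGB2BGR)); print(n,s["mtx"],s["D"],s["xyz"],s["attitude"])
E
```

```text
pics
{'t': 0.0, 'joint_pos': array([ 1.34196612e+00,  2.38795824e-01, -1.42487500e-02,  1.31920116e+00,
        1.74804689e-06,  1.57077884e+00]), 'dq': array([-0.00079032, -0.00033233, -0.0004653 ,  0.00014875,  0.00113454,
        0.00071887]), 'joint_efforts': array([ 1.09867494e-05, -5.38780046e+01,  3.46437979e+01,  1.85505662e-02,
        2.04042180e-04, -6.23693044e-07]), 'eef_pos': array([118.99857341, 510.92362785, 238.6718692 ]), 'eef_rot': array([ 1.14156923e-01,  9.93462466e-01, -7.19866087e-04, -8.36110018e-05]), 'wrist_force': array([0.1538684 , 0.02160689, 0.18844915]), 'torque': array([ 0.06266862, -0.00255803, -0.01821365]), 'width': 85.26484911290567} 8.0
side [[492.29110613   0.         256.49331273]
 [  0.         492.29110613 190.05560882]
 [  0.           0.           1.        ]] [-0.1704817  0.         0.         0.         0.       ] [  199.65274303 -1209.35075523   832.73284159] [ 0.49223408 -0.08470033 -0.1256074   0.85717807]
top [[352.52267552   0.         257.86685942]
 [  0.         352.52267552 194.84831241]
 [  0.           0.           1.        ]] [-0.04575002  0.          0.          0.          0.        ] [ 444.52387851  -34.58586677 1166.10526447] [-0.04870104  0.05152958  0.70628366 -0.70436943]
```

View pics/side0.png

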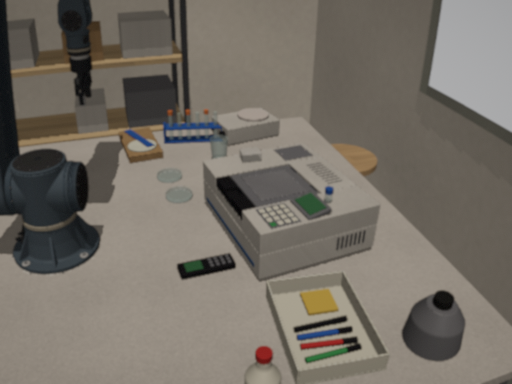

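View pics/top0.png

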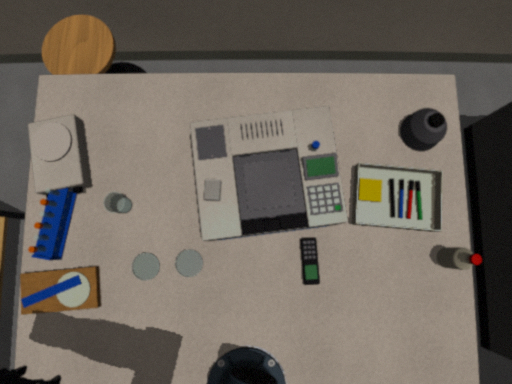

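The side view shows the photometer with its black strip at about (237,193). In the top view the strip is at about (270,222), the vial at (315,145), the box at (212,188) and the handset at (310,260). Next I'll zoom in on the strip.

```bash
cat > h.py <<'E'
import numpy as np, cv2
from scipy.spatial.transform import Rotation as R
def ray(s,uv):
    p=cv2.undistortPoints(np.array(uv,float).reshape(-1,1,2),s["mtx"],s["D"]).reshape(-1,2)
    d=np.c_[p[:,0],-p[:,1],-np.ones(len(p))]
    return R.from_quat(s["attitude"]).apply(d)
def onz(s,uv,z):
    d=ray(s,uv); c=s["xyz"]; return c+d*((z-c[2])/d[:,2])[:,None]
def proj(s,P):
    q=R.from_quat(s["attitude"]).inv().apply(np.atleast_2d(P)-s["xyz"])
    q=q*[1,-1,-1]
    return cv2.projectPoints(q,np.zeros(3),np.zeros(3),s["mtx"],s["D"])[0].reshape(-1,2)
E
python3 - <<'E'
from cell import env
from h import *
s=env.snapshot("top");f=s["frame"]
g=f.max(2).astype(int)
m=(g<45).astype(np.uint8); m[:200]=0;m[240:]=0;m[:,:225]=0;m[:,315:]=0
c=max(cv2.findContours(m,0,cv2.CHAIN_APPROX_NONE)[0],key=cv2.contourArea)
r=cv2.minAreaRect(c); b=cv2.boxPoints(r); print(r,b)
P=onz(s,b,150);print(P)
print("centre",onz(s,[r[0]],150))
for w,x in((slice(180,250),slice(185,355)),):
    z=cv2.resize(f[w,x],None,fx=4.6,fy=4.6,interpolation=cv2.INTER_CUBIC)
    z=np.clip(z.astype(float)*1.6,0,255).astype(np.uint8)
    cv2.imwrite("pics/topz.png",z[...,::-1])
s=env.snapshot("side");f=s["frame"][150:240,195:345]
z=cv2.resize(f,None,fx=5,fy=5,interpolation=cv2.INTER_CUBIC)
cv2.imwrite("pics/sidez.png",np.clip(z.astype(float)*1.8,0,255).astype(np.uint8)[...,::-1])
E
```

```text
((273.9102478027344, 223.21359252929688), (14.625982284545898, 65.48978424072266), 82.7249984741211) [[240.5029  220.10602]
 [305.46548 211.81293]
 [307.3176  226.32117]
 [242.35501 234.61426]]
[[ 516.22071007   11.394873    150.        ]
 [ 539.68114447 -176.57546892  150.        ]
 [ 497.73197672 -181.03040027  150.        ]
 [ 474.59201286    5.93651902  150.        ]]
centre [[507.00637596 -84.84021772 150.        ]]
```

View pics/topz.png

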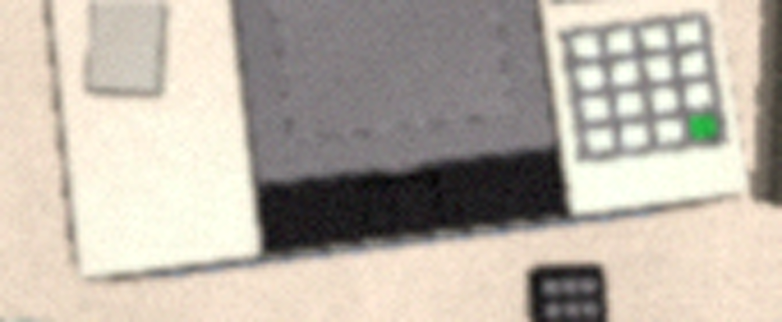

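View pics/sidez.png

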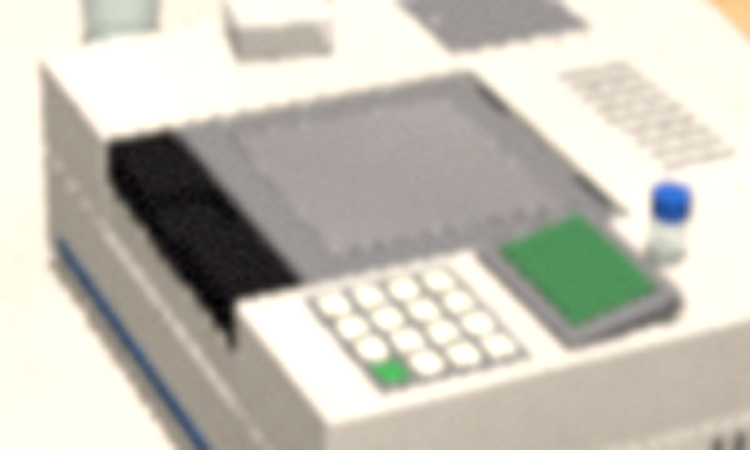

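```bash
python3 - <<'E'
from cell import env
from h import *
s=env.snapshot("top")
P=onz(s,[[202.4,239.8],[347,221.3]],154);print(P,np.linalg.norm(P[0]-P[1])); d=P[0]-P[1];print("yaw",np.arctan2(-d[0],d[1]))
yaw=0.124
ys=np.array([-np.sin(yaw),np.cos(yaw)]);xs=np.array([np.cos(yaw),np.sin(yaw)])
c=np.array([507,-85.])
def acc(n):
    return np.mean([env.snapshot(n)["frame"].astype(float) for _ in range(6)],0)
for n in("top","side"):
    S=env.snapshot(n);f=acc(n).astype(np.float32)
    # rectify strip plane z=150: rows x +60..-40, cols y 110..-110
    Y,X=np.meshgrid(np.arange(110,-111,-.5),np.arange(50,-41,-.5))
    W=c+X[...,None]*xs+Y[...,None]*ys
    W=np.concatenate([W,np.full(X.shape+(1,),150.)],2)
    uv=proj(S,W.reshape(-1,3)).reshape(X.shape+(2,)).astype(np.float32)
    r=cv2.remap(f,uv[...,0],uv[...,1],cv2.INTER_LINEAR)
    r=np.clip(r*5,0,255).astype(np.uint8)
    cv2.imwrite(f"pics/rect_{n}.png",cv2.resize(r,None,fx=1.6,fy=1.6)[...,::-1])
print(env.read_state()["t"])
E
```

```text
[[ 459.96177706  119.71177481  154.        ]
 [ 511.4575191  -295.45554379  154.        ]] 418.3487945197459
yaw 0.12340582804329629
0.95
```

View pics/rect_top.png

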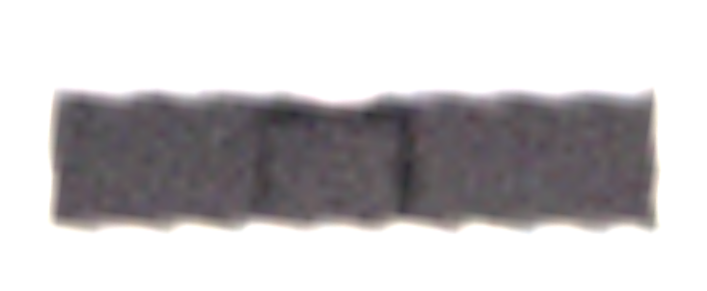

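View pics/rect_side.png

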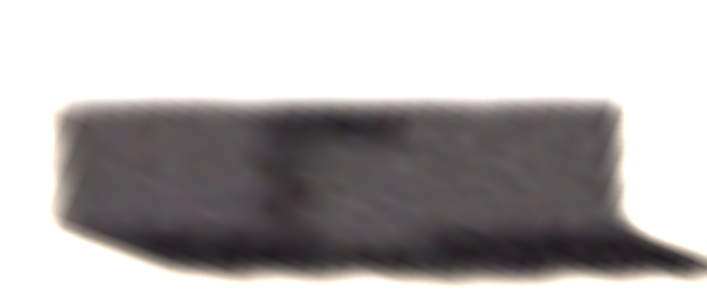

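The two views agree. The strip measures 189 x 40 mm with a yaw of 0.124 rad, and its middle is near (507,-86). The darker outline in the top view spans columns 262–408, which suggests the notch centre is about +6 mm along y. I'll check that by feel. First I'll shut the fingers and line the tool up with the photometer.

```bash
python3 -m creep '[{"fingers":0,"offset":[0,0,0],"turn":-8},{"fingers":0,"offset":[0,0,0],"turn":-8},{"fingers":0,"offset":[0,0,0],"turn":-5},{"fingers":0,"offset":[0,0,0],"turn":0}]' 40
cat >> h.py <<'E'
C0=np.array([507.5,-86.]);YAW=0.124
XS=np.array([np.cos(YAW),np.sin(YAW)]);YS=np.array([-np.sin(YAW),np.cos(YAW)])
def rep(env):
    s=env.read_state();Rm=R.from_quat(s["eef_rot"]).as_matrix()
    d=s["eef_pos"][:2]-C0
    print("t %.2f pos %s | photo x %.1f y %.1f tipz %.1f | F %s w %.1f tip %s"%(s["t"],s["eef_pos"].round(1),d@XS,d@YS,s["eef_pos"][2]-env.tip_extent,s["wrist_force"].round(1),s["width"],env.tip_extent))
    print("toolx ang %.2f tooly ang %.2f (want y %.2f) zaxis"%(np.degrees(np.arctan2(Rm[1,0],Rm[0,0])),np.degrees(np.arctan2(Rm[1,1],Rm[0,1])),90+np.degrees(YAW)),Rm[:,2].round(3))
    return s,Rm
def goto(env,x,y,tipz):
    s,Rm=rep(env)
    w=np.r_[C0+x*XS+y*YS,tipz+env.tip_extent]-s["eef_pos"]
    print("need tool mm",(Rm.T@w).round(1))
E
python3 -c "
from cell import env
from h import *
goto(env,-8,-40,230)"
```

```text
t: 1.35
eef_pos: [119.1, 511.2, 239.3]
eef_rot: [-0.075, 0.997, -0.0, -0.0]
wrist_force: [-0.6, 0.1, 0.0]
width: 27.6
t 1.35 pos [119.1 511.2 239.3] | photo x -311.6 y 640.7 tipz 231.3 | F [-0.6  0.1  0. ] w 27.6 tip 8.0
toolx ang -171.36 tooly ang 98.64 (want y 97.10) zaxis [-0. -0. -1.]
need tool mm [-285.2 -688.6    1.4]
```

```bash
python3 -m creep '[{"fingers":0,"offset":[-0.018,-0.045,0],"turn":1.5},{"fingers":0,"offset":[-0.02,-0.045,0],"turn":0},{"fingers":0,"offset":[-0.02,-0.045,0],"turn":0},{"fingers":0,"offset":[-0.02,-0.045,0],"turn":0},{"fingers":0,"offset":[-0.02,-0.045,0],"turn":0}]'
python3 -m creep '[{"fingers":0,"offset":[-0.02,-0.045,0],"turn":0},{"fingers":0,"offset":[-0.02,-0.045,0],"turn":0},{"fingers":0,"offset":[-0.02,-0.045,0],"turn":0},{"fingers":0,"offset":[-0.02,-0.045,0],"turn":0},{"fingers":0,"offset":[-0.02,-0.045,0],"turn":0}]'
python3 -c "
from cell import env
from h import *
goto(env,-8,-40,230)"
```

```text
t: 1.85
eef_pos: [244.9, 299.7, 237.7]
eef_rot: [-0.059, 0.998, 0.001, 0.0]
wrist_force: [1.2, -0.3, -0.3]
width: 0.2
t: 2.35
eef_pos: [369.9, 82.8, 239.0]
eef_rot: [-0.052, 0.999, 0.002, 0.003]
wrist_force: [1.3, 1.7, -0.6]
width: -0.2
t 2.35 pos [369.9  82.8 239. ] | photo x -115.7 y 184.5 tipz 231.0 | F [ 1.3  1.7 -0.6] w -0.2 tip 8.0
toolx ang -174.03 tooly ang 95.97 (want y 97.10) zaxis [ 0.006  0.004 -1.   ]
need tool mm [-112.1 -222.3    0.9]
```

```bash
python3 -m creep '[{"fingers":0,"offset":[-0.022,-0.044,0],"turn":-1.1},{"fingers":0,"offset":[-0.022,-0.044,0],"turn":0},{"fingers":0,"offset":[-0.022,-0.044,0.01],"turn":0},{"fingers":0,"offset":[-0.022,-0.044,0.01],"turn":0},{"fingers":0,"offset":[-0.018,-0.04,0.01],"turn":0}]'
python3 -m creep '[{"fingers":0,"offset":[0,0,0],"turn":0}]'
python3 -c "
from cell import env
from h import *
goto(env,-8,-40,156)"
```

```text
t: 2.85
eef_pos: [500.5, -124.8, 211.9]
eef_rot: [-0.053, 0.999, 0.002, 0.007]
wrist_force: [0.6, 0.3, -0.1]
width: 0.3
t: 2.95
eef_pos: [502.2, -128.9, 210.0]
eef_rot: [-0.049, 0.999, 0.001, 0.006]
wrist_force: [-0.3, 0.1, 0.1]
width: 0.1
t 2.95 pos [ 502.2 -128.9  210. ] | photo x -10.5 y -41.9 tipz 202.0 | F [-0.3  0.1  0.1] w 0.1 tip 8.0
toolx ang -174.36 tooly ang 95.64 (want y 97.10) zaxis [ 0.012  0.003 -1.   ]
need tool mm [-1.9  1.9 46.1]
```

```bash
python3 -m creep '[{"fingers":0,"offset":[-0.002,0.002,0.015],"turn":-1.5},{"fingers":0,"offset":[0,0,0.015],"turn":0},{"fingers":0,"offset":[0,0,0.006],"turn":0},{"fingers":0,"offset":[0,0,0],"turn":0}]'
python3 - <<'E'
from cell import env
from h import *
goto(env,-8,-40,150)
for n,(a,b,c,d) in (("side",(110,250,170,370)),("top",(150,270,170,370))):
    f=env.snapshot(n)["frame"][a:b,c:d]
    cv2.imwrite(f"pics/{n}1.png",np.clip(cv2.resize(f,None,fx=4,fy=4,interpolation=cv2.INTER_CUBIC)*1.0*1.6,0,255).astype(np.uint8)[...,::-1])
E
```

```text
t: 3.35
eef_pos: [504.3, -127.6, 172.7]
eef_rot: [-0.056, 0.998, 0.002, 0.006]
wrist_force: [-0.5, 0.1, 0.2]
width: 0.2
t 3.35 pos [ 504.3 -127.6  172.7] | photo x -8.3 y -40.8 tipz 164.7 | F [-0.5  0.1  0.2] w 0.2 tip 8.0
toolx ang -173.54 tooly ang 96.46 (want y 97.10) zaxis [ 0.011  0.004 -1.   ]
need tool mm [-0.1  0.8 14.7]
```

View pics/side1.png

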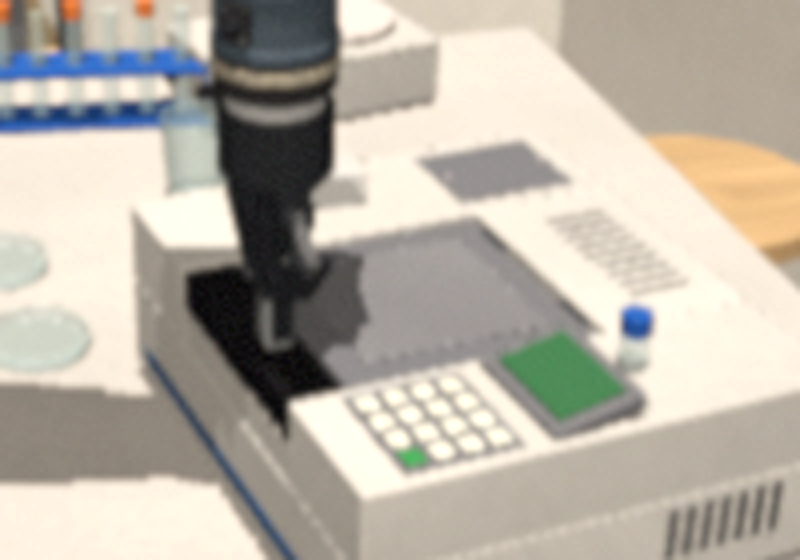

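View pics/top1.png

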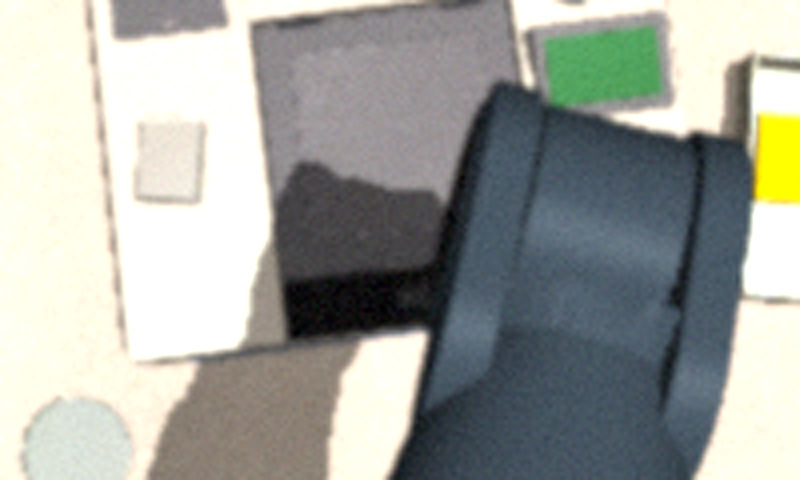

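The side view shows the shut fingertip at crop (278,345), above the right half of the strip and clear of the lid and keypad. Now I'll lower it to make contact.

```bash
python3 -m creep '[{"fingers":0,"offset":[0,0.001,0.008],"turn":-0.6},{"fingers":0,"offset":[0,0,0.003],"turn":0},{"fingers":0,"offset":[0,0,0.002],"turn":0},{"fingers":0,"offset":[0,0,0],"turn":0}]'
python3 -m creep '[{"fingers":0,"offset":[0,0,0.002],"turn":0},{"fingers":0,"offset":[0,0,0],"turn":0}]'
python3 -c "
from cell import env
from h import *
goto(env,-8,-40,150)"
```

```text
t: 3.85
eef_pos: [505.7, -126.0, 161.5]
eef_rot: [-0.063, 0.998, 0.001, 0.008]
wrist_force: [-0.4, 0.4, -0.1]
width: 0.1
t: 4.05
eef_pos: [505.8, -126.0, 159.6]
eef_rot: [-0.062, 0.998, 0.001, 0.008]
wrist_force: [0.0, 0.1, -0.5]
width: -0.0
t 4.05 pos [ 505.8 -126.   159.6] | photo x -6.6 y -39.5 tipz 151.6 | F [ 0.   0.1 -0.5] w -0.0 tip 8.0
toolx ang -172.84 tooly ang 97.17 (want y 97.10) zaxis [ 0.016  0.003 -1.   ]
need tool mm [ 1.4 -0.5  1.6]
```

```bash
for i in 1; do python3 -m creep '[{"fingers":0,"offset":[0.001,0,0.001],"turn":0},{"fingers":0,"offset":[0,0,0],"turn":0}]'
python3 -m creep '[{"fingers":0,"offset":[0,0,0.001],"turn":0}]'
python3 -m creep '[{"fingers":0,"offset":[0,0,0.001],"turn":0}]'; done
```

```text
t: 4.25
eef_pos: [504.8, -126.2, 158.6]
eef_rot: [-0.062, 0.998, 0.001, 0.008]
wrist_force: [-0.9, 0.1, 0.5]
width: -0.2
t: 4.35
eef_pos: [505.0, -126.3, 158.0]
eef_rot: [-0.062, 0.998, 0.001, 0.009]
wrist_force: [-4.4, 1.1, 17.9]
width: 0.2
t: 4.45
eef_pos: [505.0, -126.3, 158.0]
eef_rot: [-0.062, 0.998, 0.001, 0.009]
wrist_force: [-5.4, 1.7, 17.1]
width: -0.1
```

Contact is at tip z = 150 mm, as it should be, with about 17 N per mm of push. Now I'll slide along +y with a lighter push.

```bash
python3 -m creep '[{"fingers":0,"offset":[0,0.005,0.0002],"turn":0},{"fingers":0,"offset":[0,0.005,0.0003],"turn":0}]'
python3 -m creep '[{"fingers":0,"offset":[0,0.005,0.0003],"turn":0},{"fingers":0,"offset":[0,0.005,0.0003],"turn":0}]'
python3 -c "
from cell import env
from h import *
goto(env,-8,6,150)"
```

```text
t: 4.65
eef_pos: [504.1, -116.7, 158.2]
eef_rot: [-0.062, 0.998, 0.0, 0.01]
wrist_force: [1.1, -0.9, 1.1]
width: 0.3
t: 4.85
eef_pos: [503.5, -106.8, 158.1]
eef_rot: [-0.062, 0.998, -0.001, 0.01]
wrist_force: [0.7, -2.1, 5.1]
width: -0.3
t 4.85 pos [ 503.5 -106.8  158.1] | photo x -6.6 y -20.1 tipz 150.1 | F [ 0.7 -2.1  5.1] w -0.3 tip 8.0
toolx ang -172.93 tooly ang 97.07 (want y 97.10) zaxis [ 0.021 -0.    -1.   ]
need tool mm [ 1.4 26.1  0. ]
```

```bash
python3 -m creep '[{"fingers":0,"offset":[0,0.005,0.0003],"turn":0},{"fingers":0,"offset":[0,0.005,0.0003],"turn":0}]'
python3 -m creep '[{"fingers":0,"offset":[0,0.004,0.0004],"turn":0}]'
python3 -m creep '[{"fingers":0,"offset":[0,0.004,0.0005],"turn":0}]'
python3 -m creep '[{"fingers":0,"offset":[0,0.004,0.0006],"turn":0}]'
python3 -c "
from cell import env
from h import *
goto(env,-8,6,150)"
```

```text
t: 5.05
eef_pos: [502.7, -96.3, 157.9]
eef_rot: [-0.062, 0.998, -0.001, 0.011]
wrist_force: [-0.3, -2.1, 2.9]
width: 0.3
t: 5.15
eef_pos: [501.9, -91.5, 157.2]
eef_rot: [-0.062, 0.998, -0.001, 0.011]
wrist_force: [-0.9, -0.4, -0.1]
width: 0.3
t: 5.25
eef_pos: [501.0, -86.7, 156.3]
eef_rot: [-0.062, 0.998, -0.0, 0.01]
wrist_force: [-1.2, -0.2, 0.1]
width: -0.2
t: 5.35
eef_pos: [500.1, -82.1, 155.2]
eef_rot: [-0.062, 0.998, -0.0, 0.01]
wrist_force: [-0.7, -0.5, -0.6]
width: 0.2
t 5.35 pos [500.1 -82.1 155.2] | photo x -6.9 y 4.8 tipz 147.2 | F [-0.7 -0.5 -0.6] w 0.2 tip 8.0
toolx ang -172.87 tooly ang 97.13 (want y 97.10) zaxis [ 0.02   0.001 -1.   ]
need tool mm [ 1.   1.2 -2.8]
```

The tip dropped off the strip at y ≈ -6 and now reads z = 147 with no force, so it is in the notch. This matches the notch edges seen in the picture. I'll centre it and lower it to the key.

```bash
python3 -m creep '[{"fingers":0,"offset":[0.002,0.001,0.003],"turn":0},{"fingers":0,"offset":[0,0,0.002],"turn":0}]'
python3 -m creep '[{"fingers":0,"offset":[0,0,0.002],"turn":0}]'
python3 -m creep '[{"fingers":0,"offset":[0,0,0.001],"turn":0}]'
python3 -c "
from cell import env
from h import *
goto(env,-8,6,140)"
```

```text
t: 5.55
eef_pos: [497.4, -80.4, 149.4]
eef_rot: [-0.063, 0.998, 0.0, 0.009]
wrist_force: [-0.2, -0.1, -0.7]
width: 0.1
t: 5.65
eef_pos: [497.5, -80.3, 147.2]
eef_rot: [-0.063, 0.998, 0.0, 0.009]
wrist_force: [-0.1, 0.5, 4.9]
width: -0.1
t: 5.75
eef_pos: [497.5, -80.4, 146.2]
eef_rot: [-0.063, 0.998, 0.0, 0.009]
wrist_force: [-1.0, 0.7, 5.3]
width: 0.1
t 5.75 pos [497.5 -80.4 146.2] | photo x -9.2 y 6.8 tipz 138.2 | F [-1.   0.7  5.3] w 0.1 tip 8.0
toolx ang -172.82 tooly ang 97.18 (want y 97.10) zaxis [ 0.019  0.002 -1.   ]
need tool mm [-1.2 -0.8 -1.8]
```

The tip meets the key at about 140 mm, and at z = 138.2 it reads 5 N. Next I'll press further.

```bash
python3 -m creep '[{"fingers":0,"offset":[0,0,0.001],"turn":0},{"fingers":0,"offset":[0,0,0.001],"turn":0}]'
python3 -m creep '[{"fingers":0,"offset":[0,0,0.001],"turn":0},{"fingers":0,"offset":[0,0,0.0007],"turn":0}]'
python3 -c "
from cell import env
from h import *
rep(env)
f=env.snapshot('side')['frame'][110:250,170:370]
cv2.imwrite('pics/side2.png',np.clip(cv2.resize(f,None,fx=4,fy=4,interpolation=cv2.INTER_CUBIC)*1.6,0,255).astype(np.uint8)[...,::-1])"
```

```text
t: 5.95
eef_pos: [497.5, -80.4, 144.5]
eef_rot: [-0.062, 0.998, 0.001, 0.01]
wrist_force: [-1.9, 1.1, 4.3]
width: 0.2
t: 6.15
eef_pos: [497.5, -80.4, 143.0]
eef_rot: [-0.062, 0.998, 0.001, 0.01]
wrist_force: [-1.6, 2.1, 4.8]
width: -0.1
t 6.15 pos [497.5 -80.4 143. ] | photo x -9.2 y 6.8 tipz 135.0 | F [-1.6  2.1  4.8] w -0.1 tip 8.0
toolx ang -172.85 tooly ang 97.15 (want y 97.10) zaxis [ 0.019  0.003 -1.   ]
```

View pics/side2.png

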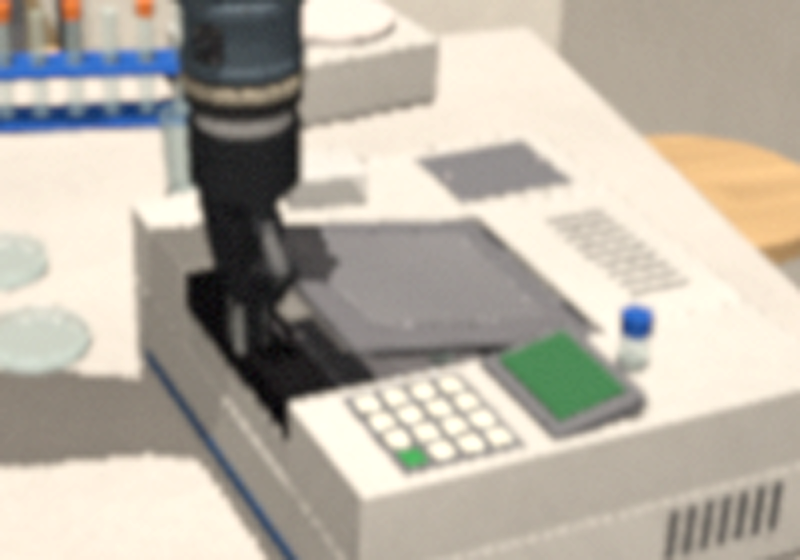

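The catch has let go: the lid's front rim is up at crop (370,352), clear of the fingers. I'm withdrawing upward and forward now.

```bash
python3 -m creep '[{"fingers":0,"offset":[0.004,0,-0.015],"turn":0},{"fingers":0,"offset":[0.03,0,-0.025],"turn":0},{"fingers":0,"offset":[0.04,0,-0.02],"turn":0},{"fingers":0,"offset":[0.04,0,-0.02],"turn":0},{"fingers":0,"offset":[0.03,0.0,-0.02],"turn":0}]'
python3 - <<'E'
from cell import env
from h import *
rep(env)
f=env.snapshot('side')['frame'][60:250,130:370]
cv2.imwrite('pics/side3.png',np.clip(cv2.resize(f,None,fx=3,fy=3,interpolation=cv2.INTER_CUBIC)*1.6,0,255).astype(np.uint8)[...,::-1])
E
```

```text
t: 6.7
eef_pos: [350.7, -99.1, 239.0]
eef_rot: [-0.063, 0.998, 0.001, 0.007]
wrist_force: [-0.1, -1.4, 0.2]
width: -0.0
t 6.70 pos [350.7 -99.1 239. ] | photo x -157.2 y 6.4 tipz 231.0 | F [-0.1 -1.4  0.2] w -0.0 tip 8.0
toolx ang -172.75 tooly ang 97.25 (want y 97.10) zaxis [ 0.014  0.003 -1.   ]
```

View pics/side3.png

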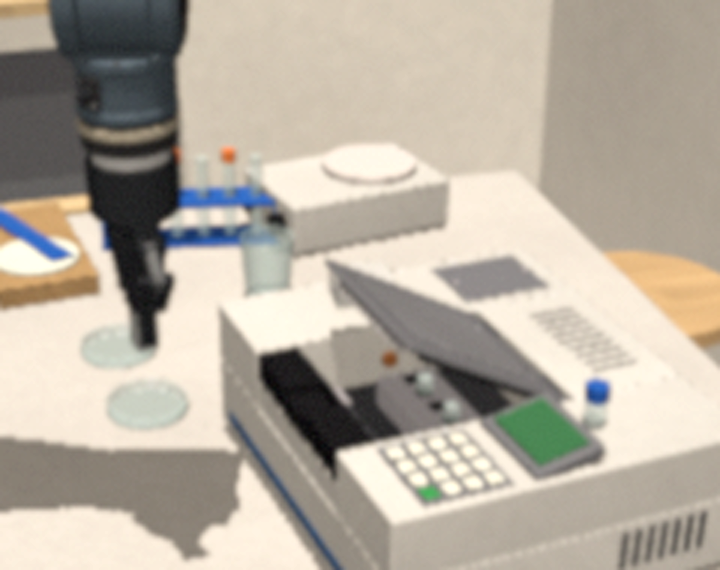

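The lid is rising freely and the hand is 150 mm in front of it. I'll move the arm aside to clear the top view and wait.

```bash
python3 -m creep '[{"fingers":0,"offset":[0,0.04,-0.01],"turn":0},{"fingers":0,"offset":[0,0.04,-0.01],"turn":0},{"fingers":0,"offset":[0,0.04,0],"turn":0},{"fingers":0,"offset":[0,0.04,0],"turn":0},{"fingers":0,"offset":[0,0.04,0],"turn":0}]' | head -2
for i in 1 2 3 4 5 6 7; do python3 -m creep '[{"fingers":0,"offset":[0,0,0],"turn":0},{"fingers":0,"offset":[0,0,0],"turn":0},{"fingers":0,"offset":[0,0,0],"turn":0},{"fingers":0,"offset":[0,0,0],"turn":0},{"fingers":0,"offset":[0,0,0],"turn":0}]' | head -2; done
python3 - <<'E'
from cell import env
from h import *
rep(env)
for n in("side","top"):
    s=env.snapshot(n);f=s['frame']
    th=1.2;Q=[]
    for y in(-95,95):
        for a in (189,):
            xy=C0+(23+189-a*np.cos(th))*XS+y*YS; Q.append([*xy,150+a*np.sin(th)])
    print(n,"expected front-rim corners (right,left) at 1.2 rad",proj(s,Q).round(1).tolist())
    a,b,c,d=(60,250,130,370) if n=="side" else (50,300,130,370)
    cv2.imwrite(f'pics/{n}4.png',np.clip(cv2.resize(f[a:b,c:d],None,fx=2.4 if n=="top" else 3,fy=2.4 if n=="top" else 3,interpolation=cv2.INTER_CUBIC)*1.6,0,255).astype(np.uint8)[...,::-1])
E
```

```text
t: 7.25
eef_pos: [322.9, 99.9, 263.8]
t: 7.75
eef_pos: [322.6, 102.4, 263.2]
t: 8.25
eef_pos: [323.2, 100.4, 263.2]
t: 8.75
eef_pos: [323.2, 100.5, 263.2]
t: 9.25
eef_pos: [323.2, 100.6, 263.2]
t: 9.75
eef_pos: [323.2, 100.6, 263.2]
t: 10.25
eef_pos: [323.2, 100.6, 263.2]
t: 10.75
eef_pos: [323.1, 100.6, 263.2]
t 10.75 pos [323.1 100.6 263.2] | photo x -159.9 y 207.9 tipz 255.2 | F [0.2 0.9 0.3] w 0.2 tip 8.0
toolx ang -173.61 tooly ang 96.39 (want y 97.10) zaxis [ 0.023 -0.    -1.   ]
side expected front-rim corners (right,left) at 1.2 rad [[302.9, 138.9], [270.1, 113.3]]
top expected front-rim corners (right,left) at 1.2 rad [[308.5, 155.5], [231.5, 165.0]]
```

View pics/side4.png

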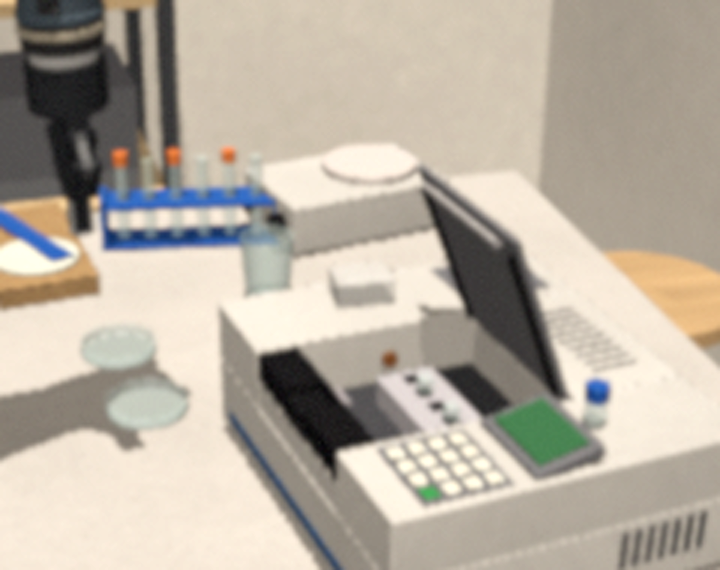

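View pics/top4.png

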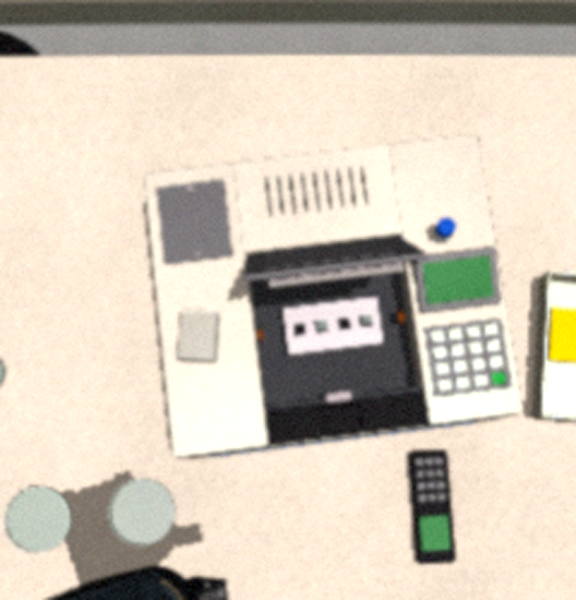

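The lid is fully open. In the top view its front-rim corners are at crop (245,275) and (425,250), against the 1.2 rad prediction of (244,276) and (428,253). The side view agrees within a few pixels. The vial, box, dishes, beaker, tray and handset are where they were, and the arm is clear.

```bash
python3 - <<'E'
from cell import env
print(env.finish_job()); s=env.read_state(); print(s["t"],s["wrist_force"].round(2))
E
```

```text
the job is handed in; nothing more can be done
None
the job is handed in; nothing more can be done
```

The sample compartment is open, and I handed the job in at about 11 s of the 58 s allowed.

- **What I did:** I found the strip in the camera images and touched it with the shut fingertips about 40 mm to the right of its middle. I then slid along it under light force until the tip dropped into the notch. I centred at about +6 mm from the middle and pressed the key about 5 mm at about 5 N. The catch let go, and I withdrew the hand up and forward. The lid rose by itself, and nothing pushed or pried it.
- **Lid angle:** In both views the lid's front-rim corners lie within about 4 camera pixels of where a 1.2 rad opening puts them.
- **Contact and force:** The wrist force was about zero after the hand withdrew. The highest reading I saw was about 18 N, at the first touch on the strip.
- **Surroundings:** By eye, the vial, box, dishes, beaker, tray and handset looked unmoved. I did not measure their positions.

None of these checks failed or disagreed.

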